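Eject the amber filter glass and stand it on the viewing stand

ROBOT

A 7-joint arm with a two-finger parallel gripper is mounted at the origin on the work surface. World frame = base frame: x ahead of the robot, y to its left, z up, the work surface at z = 0. Lengths are in m, angles in degrees, forces in N, time in s.
With the tool pointing down it reaches from about 0.425 to 0.875 m from the base axis. Payload 4.7 kg.
Tool frame: the origin (TCP) lies at the centre of the arm's flange, where the gripper is bolted on; the fingertips stand 182 mm ahead of it and the grasp point (between the pads) lies 164 mm ahead of it (env.grip_depth is the distance from the TCP to the grasp point, in m); z points along the fingers, y is the line along which they close (so a half turn about z gives the same grasp; the last joint's range is limited). The gripper opens to 87 mm and grips with 3 to 60 N. Pads are 19 mm wide; open, the fingers measure 117 mm over their backs; the gripper's body (75 mm by 190 mm) begins 51 mm behind the grasp point.
Start: joints at [69.62, 18.392, -4.016, 83.108, 1.295, 78.541, -3.26], TCP at [0.235, -0.606, 0.405] pointing down, gripper open.
Joint ranges: [-163.93, 163.93], [-17.29, 119.83], [-79.2, 71.16], [3.27, 140.29], [-89.18, 269.18], [5.43, 117.66], [-154.24, 154.24]. Speed limits (degrees/s): [147.25, 147.25, 180, 180, 180, 180, 180].

INTERFACE

Orientations are given as [roll, pitch, yaw] about the fixed x, y, z axes, in that order (R = Rz(yaw) Ry(pitch) Rx(roll)).
In Python, from cell import env gives the robot as it stands. The module is installed in compiled form; this text tells all that it offers.
- The arm moves only by the tool send_rows, never from a script. Its arguments are lists of equal length, an entry for each row: "xyz": the shift along the tool's x, y, z in m, a list of three; "rotation": the turn, a rotation vector about the tool's x, y, z in rad, a list of three; "jaw": the opening, from 0 (shut) to 1 (fully open). A call has 1 to 20 rows; each row shifts and turns the commanded pose from where the row before left it, along the tool's axes as they then stand; what a row does not reach is not made up. A row lasts 1/10 s, in which the tool goes at most 50 mm and 8.59 degrees, less where a joint would pass 70% of its speed; a pose out of reach is approached as far as the arm can. A call is refused whole if a number of a shift passes 0.05 or a number of a turn 0.15, either way. A call with a gripper value outside its range is refused whole. The fingers move at their own pace and stop on an object; "newtons" is the grip in N (left out, the last holds). Time passes only in rows, so rows that do not move let the fingers close. It gives the time, the measured TCP pose, the force, the opening and the grip force at its end, in the units of the state.
- env.get_obs(): the state, without advancing time (a new reading comes with each control period).
- env.read_camera(name): name is "scene" or "top"; returns a dict with "image" (400x640x3 uint8, blue, green, red), "fx", "fy", "cx", "cy" (pixels), "R" (3x3) and "t" (3): a world point X has camera coordinates R X + t. Camera axes: x right, y down, z forward; pixel columns grow to the right and rows downward; lengths in m; the calibration is good to about 2 mm. A picture is of the moment at which its call begins. There is no depth.
- env.sign_off(): hands the job in; it is judged then, once.
The state is a dict: "time_s": time; "qpos": joint angles; "joint_velocities": joint speeds; "effort": joint torques, N m; "tool_pos": TCP position; "tool_rot": TCP orientation; "force": force on the tool from outside, world axes, zero at the start; "wrist_torque": the same for the moment, N m; "grip_width": finger opening in m; "grasp_force": force on a finger pad.
Only numpy, scipy, OpenCV 4.12 (cv2) and the standard library are available. Lean on these libraries where they do the work, as an engineer would, in place of code of your own. Each camera call takes 0.05 s, during which the arm holds its last target. There are 200 camera calls.

TASK

Bring the amber filter glass to the viewing stand: it sits sunk in one of the block's leaning slots, so push it up with its own ejector key, then take it by its edge, slide it up out of the slot in the direction the slot leans, and stand it on the stand's ledge, leaning against the lit panel. Press the key gently (under 40 N), do not lever the glass against its slot or drop it, and leave the other two glasses and the bottle, beakers, jar, carton and crucible alone.

Things in the scene. Friction and masses are not known exactly. Their poses are not given: they have to be found in the camera images.
- plate_amber: Amber glass plate with an opaque orange band at its top: 8 mm thick (its x), 56 mm wide (y), 100 mm tall (z), about 0.12 kg. Origin: centre of its bottom face; z runs up the plate. In block and stand its z leans 20 degrees from vertical towards their -x. Any of the three pockets may hold it; its top edge starts 5 mm below the rim.
- plate_green: Green glass plate with a green top band. Same size and pose convention as the amber plate. Leave it alone.
- plate_violet: Violet glass plate with a violet top band. Same size and pose convention as the amber plate. Leave it alone.
- rack: Slotted block fixed to the bench; origin: centre of its base, z up. Three clear pockets with white sides (walls 5 mm), 40 mm apart along x, lean 20 degrees, tops towards -x; inside 10 by 59 mm, 105 mm deep along the lean. Seated plates have their origins at x = -24, 16, 56 mm, y = 0, z = 32 mm. White key housing 90 mm high at y = -62 to -98, x = -62 to 62 mm, one key per pocket.
- mouth0 (a point): Centre of the mouth of the nearest (lowest x) pocket, at x = -59, y = 0, z = 131 mm in the block's frame; axes as the block's. Its plate sits with its origin at x = -24, z = 32 mm and is raised by key0.
- mouth1 (a point): Centre of the mouth of the middle pocket, at x = -19, y = 0, z = 131 mm in the block's frame; axes as the block's. Its plate sits with its origin at x = 16, z = 32 mm and is raised by key1.
- mouth2 (a point): Centre of the mouth of the farthest (highest x) pocket, at x = 21, y = 0, z = 131 mm in the block's frame; axes as the block's. Its plate sits with its origin at x = 56, z = 32 mm and is raised by key2.
- key0_top (a point): Centre of the top of the blue cap (26 mm along the block's x, 30 mm along y, 8 mm thick) of the ejector key of the nearest (lowest x) pocket: at x = -40, y = -80, z = 140 mm in the block's frame when fully up. It goes straight down.
- key1_top (a point): Centre of the top of the blue cap (26 mm along the block's x, 30 mm along y, 8 mm thick) of the ejector key of the middle pocket: at x = 0, y = -80, z = 140 mm in the block's frame when fully up. It goes straight down.
- key2_top (a point): Centre of the top of the blue cap (26 mm along the block's x, 30 mm along y, 8 mm thick) of the ejector key of the farthest (highest x) pocket: at x = 40, y = -80, z = 140 mm in the block's frame when fully up. It goes straight down.
- key0 (a joint): Travel (m) of the ejector key of the nearest (lowest x) pocket: 0 up, 0.040 pressed home on its stop; starts at 0 to 0.005 and stays where it is left. Moving it takes 5 to 8 N. The first 6 mm are free, then each mm raises the plate 1 mm along its pocket.
- key1 (a joint): Travel (m) of the ejector key of the middle pocket: 0 up, 0.040 pressed home on its stop; starts at 0 to 0.005 and stays where it is left. Moving it takes 5 to 8 N. The first 6 mm are free, then each mm raises the plate 1 mm along its pocket.
- key2 (a joint): Travel (m) of the ejector key of the farthest (highest x) pocket: 0 up, 0.040 pressed home on its stop; starts at 0 to 0.005 and stays where it is left. Moving it takes 5 to 8 N. The first 6 mm are free, then each mm raises the plate 1 mm along its pocket.
- stand: Grey viewing stand with a lit white panel, fixed to the bench; origin at the centre of its base on the bench, z up. The panel is 120 mm wide (y) and reaches 60 mm along its lean above the ledge; it faces the stand's +x and leans 20 degrees from vertical, its top towards -x. A ledge at right angles to the panel, 24 mm deep, ends in a lip 12 mm high.
- seat (a point): Middle of the crease where ledge and panel meet, 34 mm above the bench; axes as the stand's. A plate standing properly has the centre of its bottom face 4 mm in front of this point along the ledge (x +3.8, z +1.4 mm).
- wash_bottle: White wash bottle with a blue cap, 72 mm diameter, 170 mm tall; bystander.
- spatula_beaker: Glass beaker, 80 mm diameter, 105 mm tall, with spatulas sticking out to 200 mm; bystander.
- reagent_jar: Small amber jar with a red lid, 56 mm diameter, 75 mm tall; bystander.
- carton: Open white carton, 130 by 160 by 70 mm; bystander.
- crucible: White crucible bowl, 60 mm diameter, 40 mm tall; bystander.
- small_beaker: Small glass beaker, 60 mm diameter, 80 mm tall; bystander.

How it is judged:
By the outcome, as a careful person would: the job done as asked, in the order asked, and still so for the second after the job is handed in, with the robot touching nothing.
It also fails if it takes over 54 s, if anything falls off the work surface, if the arm or the gripper's body presses on something with over 40 N, if the wrist force passes 120 N, or if a joint passes its speed limit or range.

## Working session

There is one attempt and no reset: what is moved stays moved. The work goes in short steps, Python scripts to look and compute and a tool call to move; the robot and the scene stay as the last step left them, time stands still between calls to the robot, and variables do not carry over. Pictures are saved under pics/ and viewed, at most 10 in all, crops included, and the job is handed in when it is done.

Besides the shell and the picture viewer there is one more tool, called by a JSON object that holds its "fn" and its "kwargs", one argument or row to a line. send_rows: Moves the arm, as the interface text tells. Its arguments: {"type":"object","properties":{"xyz":{"type":"array"},"rotation":{"type":"array"},"jaw":{"type":"array"},"newtons":{"type":"number"}},"required":["xyz","rotation","jaw"]}

```bash
mkdir -p pics
python3 - <<'E'
from cell import env
import cv2,numpy as np
o=env.get_obs()
for k in('time_s','tool_pos','tool_rot','force','grip_width'):print(k,o[k])
for n in('scene','top'):
    c=env.read_camera(n);cv2.imwrite(f'pics/{n}0.png',c['image'])
    np.savez(f'{n}0.npz',**c);print(n,c['fx'],c['fy'],c['cx'],c['cy'],(-np.array(c['R']).T@c['t']).round(3),np.array(c['R']).round(3).tolist())
E
```

```text
time_s 0.0
tool_pos [ 0.23482792 -0.60588218  0.4036606 ]
tool_rot [-1.79890960e+02  5.97080381e-03  2.11912083e+01]
force [ 0.45525904  0.33915629 -0.50262463]
grip_width 0.0867500694507378
scene 390.4866361797109 390.4866361797109 321.3260589934639 194.6408183270323 [1.424 0.755 0.833] [[-0.649, 0.761, 0.001], [0.411, 0.352, -0.841], [-0.64, -0.545, -0.541]]
top 464.74743343477235 464.74743343477235 321.28759967423133 202.56085541258173 [0.36  0.012 1.31 ] [[-0.017, -1.0, -0.016], [-0.985, 0.02, -0.17], [0.17, 0.013, -0.985]]
```

View pics/scene0.png

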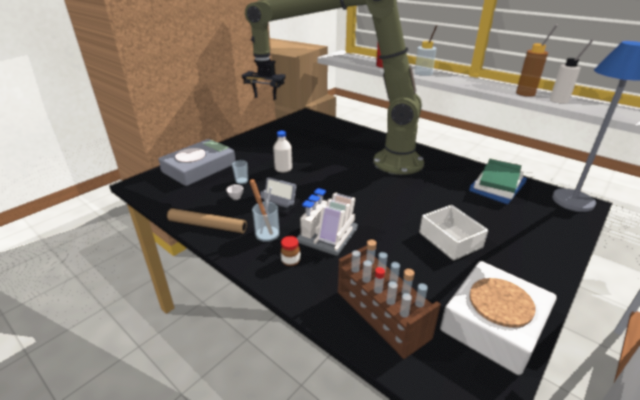

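View pics/top0.png

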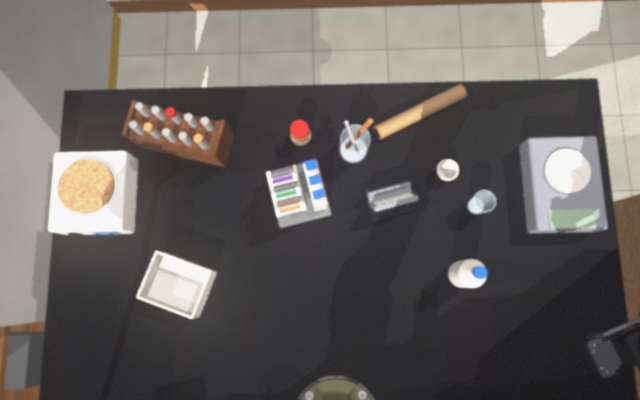

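The scene view shows the rack at about (330,220) with the stand at (280,192). In the top view the rack is at (298,193) with its keys on the right, and the stand is at (391,197). The bands, from the robot outward, look orange, green and violet. I'll zoom in to check.

Run:
```python
import cv2,numpy as np
t=cv2.imread('pics/top0.png')[150:235,255:425];s=cv2.imread('pics/scene0.png')[170:255,255:365]
a=cv2.resize(t,None,fx=4.6,fy=4.6,interpolation=cv2.INTER_CUBIC)
cv2.imwrite('pics/ztop.png',a)
cv2.imwrite('pics/zscene.png',cv2.resize(s,None,fx=6,fy=6,interpolation=cv2.INTER_CUBIC))
```

```text
(no output)
```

View pics/ztop.png

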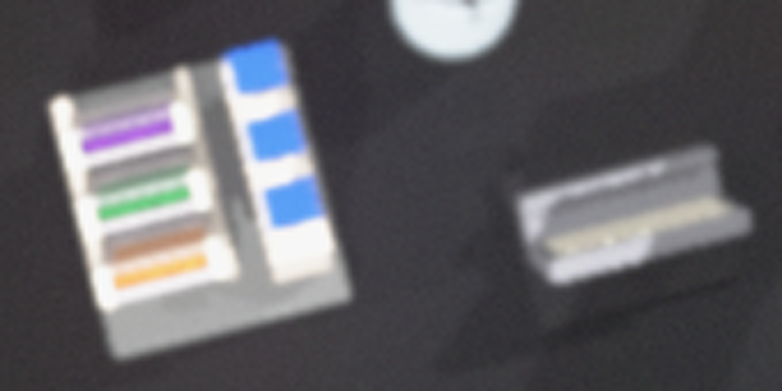

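View pics/zscene.png

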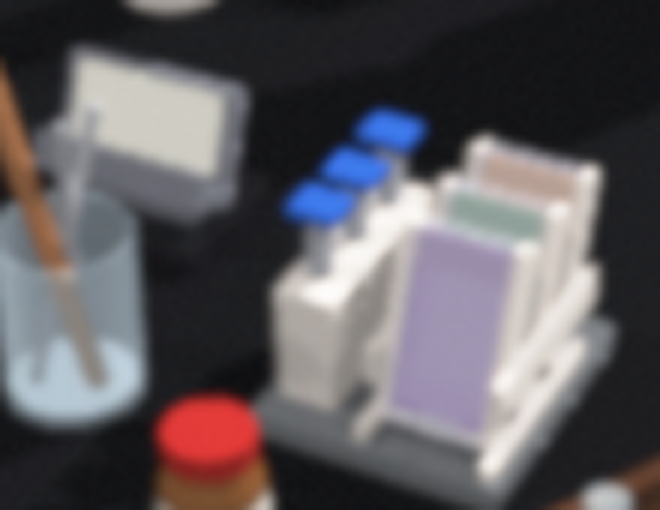

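Orange is the pocket nearest the robot, so that's pocket 0 and key0. The blue caps in top crop run from (258,68) to (295,202), and the stand's lit panel in the same crop is the tan strip from (550,245) to (725,208). Next I'll measure these with masks in both views.

```bash
cat > h.py <<'E'
import numpy as np,cv2
def cam(f):
    return dict(np.load(f))
def ray(c,p):
    d=np.array([(p[0]-c['cx'])/c['fx'],(p[1]-c['cy'])/c['fy'],1.]);R=c['R']
    d=R.T@d; return -R.T@c['t'],d/np.linalg.norm(d)
def onz(c,p,z):
    o,d=ray(c,p);return o+d*(z-o[2])/d[2]
def tri(c1,p1,c2,p2):
    o1,d1=ray(c1,p1);o2,d2=ray(c2,p2)
    s=np.linalg.lstsq(np.c_[d1,-d2],o2-o1,rcond=None)[0]
    a,b=o1+s[0]*d1,o2+s[1]*d2
    return (a+b)/2,np.linalg.norm(a-b)
def proj(c,X):
    q=c['R']@np.asarray(X)+np.asarray(c['t']).ravel();return np.array([c['fx']*q[0]/q[2]+c['cx'],c['fy']*q[1]/q[2]+c['cy']])
def blobs(img,lo,hi,roi,amin=8):
    x0,y0,x1,y1=roi;h=cv2.cvtColor(img,cv2.COLOR_BGR2HSV)[y0:y1,x0:x1]
    m=cv2.inRange(h,lo,hi);n,l,st,ce=cv2.connectedComponentsWithStats(m)
    return [(ce[i]+[x0,y0],st[i,4],(l==i)) for i in range(1,n) if st[i,4]>=amin]
E
python3 - <<'E'
from h import *
T,S=cam('top0.npz'),cam('scene0.npz')
for n,c,roi in(('T',T,(260,150,335,235)),('S',S,(290,170,365,255))):
    for nm,lo,hi in(('blue',(100,130,80),(125,255,255)),('orange',(8,140,120),(22,255,255)),('green',(55,90,60),(85,255,255)),('violet',(125,90,60),(150,255,255))):
        print(n,nm,[(b[0].round(1).tolist(),int(b[1])) for b in blobs(c['image'],lo,hi,roi)])
# lit panel pixels
for n,c,roi in(('T',T,(360,175,425,220)),('S',S,(260,172,302,210))):
    h=cv2.cvtColor(c['image'],cv2.COLOR_BGR2HSV)
    x0,y0,x1,y1=roi;print(n);
    for y in range(y0,y1,1 if n=='S' else 1):
        pass
    m=cv2.inRange(h[y0:y1,x0:x1],(18,18,110),(40,90,255))
    nn,l,st,ce=cv2.connectedComponentsWithStats(m);i=1+st[1:,4].argmax()
    cs,_=cv2.findContours((l==i).astype(np.uint8),0,1);r=cv2.minAreaRect(cs[0])
    print(st[i],ce[i]+[x0,y0],(cv2.boxPoints(r)+[x0,y0]).round(1).tolist(),cv2.approxPolyDP(cs[0],2.5,True).reshape(-1,2)+[x0,y0])
E
```

```text
T blue [([310.4, 163.4], 96), ([314.6, 179.2], 71), ([318.2, 193.7], 70)]
T orange []
T green [([285.6, 193.8], 31)]
T violet [([282.1, 179.1], 46)]
S blue [([313.6, 197.2], 213)]
S orange [([295.5, 250.3], 26)]
S green []
S violet []
T
[ 15  19  37  11 120] [393.45       198.54166667] [[374.6, 201.4], [410.6, 192.4], [411.4, 195.6], [375.4, 204.6]] [[411 194]
 [375 203]]
STraceback (most recent call last):
  File "<stdin>", line 13, in <module>
ValueError: attempt to get argmax of an empty sequence
```

Run:
```python
from h import *
T,S=cam('top0.npz'),cam('scene0.npz')
hT=cv2.cvtColor(T['image'],cv2.COLOR_BGR2HSV);hS=cv2.cvtColor(S['image'],cv2.COLOR_BGR2HSV)
print('orange',hT[208:210,284:296].tolist());print('panel',hS[188:192,268:294:4].tolist())
for v in(180,200,215,225):
  for n,c,roi in(('T',T,(260,150,335,235)),('S',S,(290,170,365,255))):
    print(v,n,[(b[0].round(1).tolist(),int(b[1])) for b in blobs(c['image'],(100,130,v),(125,255,255),roi)])
```

```text
orange [[[16, 60, 246], [17, 73, 246], [17, 80, 247], [18, 91, 247], [20, 106, 247], [20, 120, 247], [20, 125, 247], [20, 131, 247], [19, 133, 247], [19, 128, 247], [19, 122, 247], [20, 105, 247]], [[19, 106, 247], [19, 121, 247], [20, 126, 247], [20, 131, 247], [21, 131, 247], [20, 128, 247], [19, 122, 247], [17, 110, 247], [15, 94, 246], [15, 75, 246], [14, 53, 246], [13, 35, 246]]]
panel [[[25, 8, 184], [23, 11, 204], [25, 15, 207], [23, 16, 208], [25, 16, 207], [25, 15, 207], [0, 0, 146]], [[24, 7, 182], [21, 13, 200], [25, 15, 207], [25, 15, 207], [25, 15, 207], [25, 15, 207], [0, 0, 144]], [[30, 6, 180], [24, 13, 201], [25, 15, 207], [27, 14, 207], [25, 15, 207], [25, 15, 207], [120, 4, 141]], [[20, 4, 175], [25, 14, 203], [25, 15, 207], [25, 15, 207], [23, 15, 207], [23, 15, 207], [110, 6, 137]]]
180 T [([310.6, 163.7], 89), ([314.6, 179.2], 71), ([318.2, 193.7], 70)]
180 S [([319.7, 191.2], 36), ([314.3, 197.7], 43), ([308.6, 203.5], 45)]
200 T [([310.6, 163.9], 85), ([314.6, 179.2], 71), ([318.2, 193.7], 70)]
200 S [([319.7, 191.2], 27), ([314.2, 197.7], 33), ([308.4, 203.4], 39)]
215 T [([310.6, 164.1], 81), ([314.6, 179.2], 71), ([318.2, 193.7], 70)]
215 S [([319.9, 191.3], 21), ([314.1, 197.6], 26), ([308.5, 203.5], 26)]
225 T [([310.6, 164.1], 81), ([314.6, 179.2], 71), ([318.2, 193.7], 70)]
225 S [([319.6, 191.1], 14), ([314.0, 197.6], 19), ([308.2, 203.4], 18)]
```

Run:
```python
from h import *
T,S=cam('top0.npz'),cam('scene0.npz')
K=[tri(T,a,S,b) for a,b in(((318.2,193.7),(308.5,203.5)),((314.6,179.2),(314.1,197.6)),((310.6,164.1),(319.8,191.2)))]
for k in K:print('key',k[0].round(4),round(k[1],4))
d=K[2][0]-K[0][0];print('yaw keys',np.degrees(np.arctan2(d[1],d[0])),np.linalg.norm(d[:2]))
for z in(.132,.138):
  print('keys at z',z,[onz(T,p,z)[:2].round(4).tolist() for p in((318.2,193.7),(314.6,179.2),(310.6,164.1))],[onz(S,p,z)[:2].round(4).tolist() for p in((308.5,203.5),(314.1,197.6),(319.8,191.2))])
for nm,lo,hi,roi in(('orange',(14,70,200),(24,255,255),(270,200,310,220)),('green',(50,60,60),(85,255,255),(270,185,310,205)),('violet',(125,60,60),(150,255,255),(270,170,310,190))):
  b=max(blobs(T['image'],lo,hi,roi),key=lambda b:b[1]);ys,xs=np.nonzero(b[2]);P=np.c_[xs,ys]+np.array(roi[:2])
  vx,vy,_,_=cv2.fitLine(P.astype(np.float32),2,0,.01,.01).ravel();z=.126
  a=onz(T,b[0]-10*np.array([vx,vy]),z);e=onz(T,b[0]+10*np.array([vx,vy]),z);q=a-e
  print(nm,b[0].round(1),b[1],onz(T,b[0],z).round(4),'axis deg',np.degrees(np.arctan2(q[1],q[0])))
h=cv2.cvtColor(S['image'],cv2.COLOR_BGR2HSV)
x0,y0,x1,y1=258,172,302,212
m=cv2.inRange(h[y0:y1,x0:x1],(15,6,165),(40,60,255));n,l,st,ce=cv2.connectedComponentsWithStats(m);i=1+st[1:,4].argmax()
cs,_=cv2.findContours((l==i).astype(np.uint8),0,1);hull=cv2.convexHull(cs[0])
for e in(1.5,2.5,3.5):print(st[i],ce[i]+[x0,y0],(cv2.approxPolyDP(hull,e,True).reshape(-1,2)+[x0,y0]).tolist())
print('panel centre',tri(T,(393.45,198.54),S,ce[i]+[x0,y0]))
a,e=onz(T,(375,203),.06),onz(T,(411,194),.06);q=a-e;print('stand axis y deg',np.degrees(np.arctan2(q[1],q[0])),np.linalg.norm(q))
```

```text
key [0.6059 0.0228 0.0891] 0.0328
key [0.6251 0.0436 0.1335] 0.0005
key [0.6443 0.0643 0.1787] 0.0317
yaw keys 47.22559162782333 0.05648140389814614
keys at z 0.132 [[0.5871, 0.0347], [0.6256, 0.0434], [0.6662, 0.0533]] [[0.6609, 0.0514], [0.6233, 0.0422], [0.5813, 0.0308]]
keys at z 0.138 [[0.586, 0.0346], [0.6243, 0.0433], [0.6646, 0.0531]] [[0.6674, 0.0574], [0.6301, 0.0483], [0.5885, 0.037]]
orange [289.5 208.4] 63 [0.5512 0.1097 0.126 ] axis deg 103.08502538463051
green [285.9 193.7] 47 [0.5901 0.1187 0.126 ] axis deg 103.4153578326229
violet [281.9 178.9] 65 [0.6295 0.1289 0.126 ] axis deg 103.24304813594085
[  9   8  25  19 304] [279.72368421 188.84539474] [[268, 181], [271, 180], [291, 186], [290, 197], [271, 193], [267, 190]]
[  9   8  25  19 304] [279.72368421 188.84539474] [[268, 181], [291, 186], [290, 197], [267, 190]]
[  9   8  25  19 304] [279.72368421 188.84539474] [[268, 181], [291, 186], [290, 197], [271, 193]]
panel centre (array([ 0.5822894 , -0.16760109,  0.06173665]), np.float64(0.0026025911021981337))
stand axis y deg 103.06510973296403 0.10161724416638136
```

The scene camera looks from the far side, so I had the key order flipped. With the order corrected, both views agree:

| Item | Position (m) | Check |
|---|---|---|
| key0 top | about (0.586, 0.0345), z about 0.135 | both views agree |
| Rack origin | about (0.607, 0.122), yaw 13.2° | orange band is where pocket 0 should be, within 2 mm |
| Stand seat | about (0.592, -0.165, 0.034), yaw 13.1° | panel centre height 62 mm, as expected |

I'll move over key0 first and then turn the tool.

{"fn": "send_rows", "kwargs": {
  "xyz": [
    [0.028,-0.0235,0],
    [0.028,-0.0235,0],
    [0.028,-0.0235,0],
    [0.028,-0.0235,0],
    [0.028,-0.0235,0],
    [0.028,-0.0235,0],
    [0.028,-0.0235,0],
    [0.028,-0.0235,0],
    [0.028,-0.0235,0],
    [0.028,-0.0235,0],
    [0.028,-0.0235,0],
    [0.028,-0.0235,0],
    [0.028,-0.0235,0],
    [0.028,-0.0235,0],
    [0.028,-0.0235,0],
    [0.028,-0.0235,0],
    [0.028,-0.0235,0],
    [0.028,-0.0235,0],
    [0.028,-0.0235,0],
    [0.028,-0.0235,0]
  ],
  "rotation": [
    [0,0,0],
    [0,0,0],
    [0,0,0],
    [0,0,0],
    [0,0,0],
    [0,0,0],
    [0,0,0],
    [0,0,0],
    [0,0,0],
    [0,0,0],
    [0,0,0],
    [0,0,0],
    [0,0,0],
    [0,0,0],
    [0,0,0],
    [0,0,0],
    [0,0,0],
    [0,0,0],
    [0,0,0],
    [0,0,0]
  ],
  "jaw": [0,0,0,0,0,0,0,0,0,0,0,0,0,0,0,0,0,0,0,0],
  "newtons": 10
}}

```text
time_s: 2.1
tool_pos: [0.5876, 0.0357, 0.4043]
tool_rot: [180.0, 0.0, 21.2]
force: [0.2, 0.2, -0.5]
grip_width: 0.0002
grasp_force: 0.0
```

{"fn": "send_rows", "kwargs": {
  "xyz": [
    [0,0,0],
    [0,0,0],
    [0,0,0],
    [0,0,0],
    [0,0,0],
    [0,0,0],
    [0,0,0],
    [0,0,0],
    [0,0,0],
    [0,0,0],
    [0,0,0],
    [0,0,0],
    [0,0,0]
  ],
  "rotation": [
    [0,0,-0.13],
    [0,0,-0.13],
    [0,0,-0.13],
    [0,0,-0.13],
    [0,0,-0.13],
    [0,0,-0.13],
    [0,0,-0.13],
    [0,0,-0.13],
    [0,0,-0.13],
    [0,0,-0.13],
    [0,0,-0.131],
    [0,0,0],
    [0,0,0]
  ],
  "jaw": [0,0,0,0,0,0,0,0,0,0,0,0,0]
}}

```text
time_s: 3.4
tool_pos: [0.5871, 0.0344, 0.4044]
tool_rot: [-180.0, -0.0, 103.0]
force: [-0.7, -0.3, 0.2]
grip_width: 0.0009
grasp_force: 0.0
```

{"fn": "send_rows", "kwargs": {
  "xyz": [
    [0,0,0.02],
    [0,0,0.02],
    [0,0,0.02],
    [0,0,0.015],
    [0,0,0.004],
    [0,0,0.004],
    [0,0,0.004],
    [0,0,0]
  ],
  "rotation": [
    [0,0,0],
    [0,0,0],
    [0,0,0],
    [0,0,0],
    [0,0,0],
    [0,0,0],
    [0,0,0],
    [0,0,0]
  ],
  "jaw": [0,0,0,0,0,0,0,0]
}}

```text
time_s: 4.2
tool_pos: [0.5874, 0.0347, 0.3183]
tool_rot: [179.9, 0.0, 103.2]
force: [-0.5, -0.6, 0.0]
grip_width: 0.0002
grasp_force: 0.0
```

{"fn": "send_rows", "kwargs": {
  "xyz": [
    [0,0,0.003],
    [0,0,0.003],
    [0,0,0.003],
    [0,0,0.003],
    [0,0,0.003],
    [0,0,0.003]
  ],
  "rotation": [
    [0,0,0],
    [0,0,0],
    [0,0,0],
    [0,0,0],
    [0,0,0],
    [0,0,0]
  ],
  "jaw": [0,0,0,0,0,0]
}}

```text
time_s: 4.8
tool_pos: [0.5875, 0.0348, 0.3011]
tool_rot: [179.9, 0.0, 103.2]
force: [-3.1, -0.7, 7.6]
grip_width: 0.0007
grasp_force: 3.5
```

{"fn": "send_rows", "kwargs": {
  "xyz": [
    [0,0,0.003],
    [0,0,0.003],
    [0,0,0.003],
    [0,0,0.003],
    [0,0,0]
  ],
  "rotation": [
    [0,0,0],
    [0,0,0],
    [0,0,0],
    [0,0,0],
    [0,0,0]
  ],
  "jaw": [0,0,0,0,0]
}}

```text
time_s: 5.3
tool_pos: [0.5875, 0.0347, 0.2886]
tool_rot: [179.9, 0.0, 103.2]
force: [-0.6, -0.7, 4.7]
grip_width: 0.0007
grasp_force: 2.0
```

{"fn": "send_rows", "kwargs": {
  "xyz": [
    [0,0,0.002],
    [0,0,0.002],
    [0,0,0.001],
    [0,0,0]
  ],
  "rotation": [
    [0,0,0],
    [0,0,0],
    [0,0,0],
    [0,0,0]
  ],
  "jaw": [0,0,0,0]
}}

```text
time_s: 5.7
tool_pos: [0.5876, 0.0347, 0.2837]
tool_rot: [179.9, 0.0, 103.2]
force: [-1.2, 0.1, 5.0]
grip_width: 0.0005
grasp_force: 2.6
```

{"fn": "send_rows", "kwargs": {
  "xyz": [
    [0,0,0.0007],
    [0,0,0]
  ],
  "rotation": [
    [0,0,0],
    [0,0,0]
  ],
  "jaw": [0,0]
}}

```text
time_s: 5.9
tool_pos: [0.5875, 0.0347, 0.2831]
tool_rot: [179.9, 0.0, 103.2]
force: [-2.3, -1.2, 5.8]
grip_width: 0.0003
grasp_force: 2.9
```

{"fn": "send_rows", "kwargs": {
  "xyz": [
    [0,0,0.0007],
    [0,0,0]
  ],
  "rotation": [
    [0,0,0],
    [0,0,0]
  ],
  "jaw": [0,0]
}}

```text
time_s: 6.1
tool_pos: [0.5876, 0.0347, 0.2827]
tool_rot: [179.9, 0.0, 103.2]
force: [-1.6, 0.4, 7.3]
grip_width: 0.0006
grasp_force: 3.6
```

{"fn": "send_rows", "kwargs": {
  "xyz": [
    [0,0,0.0006],
    [0,0,0]
  ],
  "rotation": [
    [0,0,0],
    [0,0,0]
  ],
  "jaw": [0,0]
}}

```text
time_s: 6.3
tool_pos: [0.5875, 0.0348, 0.2826]
tool_rot: [179.9, 0.1, 103.2]
force: [-4.1, -0.2, 10.2]
grip_width: 0.0006
grasp_force: 5.3
```

The key is on its stop: z has stalled and the force rose to 10 N. I'll lift off and look.

{"fn": "send_rows", "kwargs": {
  "xyz": [
    [0,0,-0.01],
    [0,0,-0.03],
    [0,0,-0.03],
    [0,0,-0.03],
    [0,-0.02,-0.03],
    [0,-0.02,0],
    [0,0,0]
  ],
  "rotation": [
    [0,0,0],
    [0,0,0],
    [0,0,0],
    [0,0,0],
    [0,0,0],
    [0,0,0],
    [0,0,0]
  ],
  "jaw": [0,0,0,0,0.5,0.5,0.5]
}}

```text
time_s: 7.0
tool_pos: [0.5472, 0.0254, 0.4121]
tool_rot: [179.9, 0.2, 103.1]
force: [-0.3, -0.1, 0.2]
grip_width: 0.017
grasp_force: 0.0
```

Run:
```python
from cell import env
from h import *
for n in('scene','top'):
    c=env.read_camera(n);np.savez(f'{n}1.npz',**c)
s=np.load('scene1.npz')['image'][165:255,285:365];t=np.load('top1.npz')['image'][150:240,255:345]
cv2.imwrite('pics/z1.png',np.hstack([cv2.resize(i,None,fx=5,fy=5,interpolation=2)[:450] for i in(s[:,:80],t[:,:80])]))
```

```text
(no output)
```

View pics/z1.png

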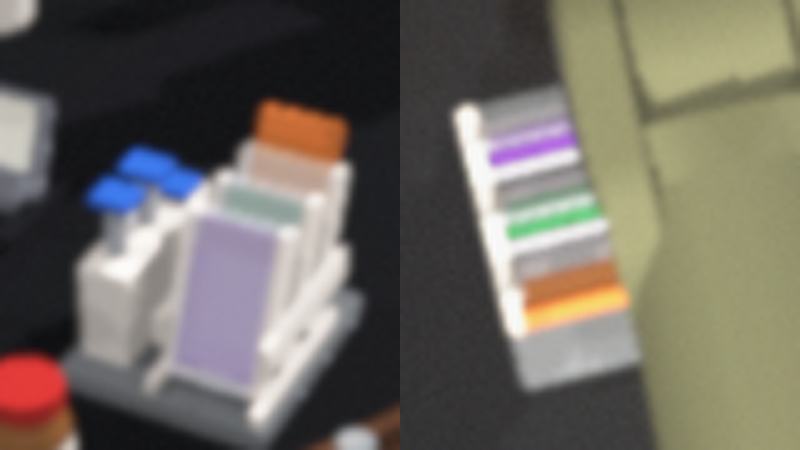

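The amber plate is up, with its orange band at scene crop (300,130), i.e. scene pixel (345,191). key0's cap is down. I'll compare the measured band with the prediction and work out the grasp.

```bash
cat >> h.py <<'E'
from scipy.spatial.transform import Rotation as Rn
YAW=13.2;RK=Rn.from_euler('z',YAW,degrees=True).as_matrix();O=np.array([.607,.1225,0])
u=RK@[-np.sin(np.radians(20)),0,np.cos(np.radians(20))];v=RK@[np.cos(np.radians(20)),0,np.sin(np.radians(20))];yy=RK@[0,1,0.]
PT=O+RK@np.array([-.0698,0,.1579])
E
python3 - <<'E'
from h import *
from cell import env
S=cam('scene1.npz');T=cam('top1.npz');h=cv2.cvtColor(S['image'],cv2.COLOR_BGR2HSV)
b=max(blobs(S['image'],(5,120,120),(20,255,255),(330,180,360,205)),key=lambda b:b[1]);print('scene',b[0],b[1])
ys,xs=np.nonzero(b[2]);print('x',xs.min()+330,xs.max()+330,'y',ys.min()+180,ys.max()+180)
r=cv2.minAreaRect(np.c_[xs+330,ys+180].astype(np.float32));print(cv2.boxPoints(r).round(1).tolist())
# predicted front face corners: top / 20 mm down
for du in(0,-.02):print('pred',[proj(S,PT+.004*v+du*u+s*.028*yy).round(1).tolist() for s in(1,-1)])
b=max(blobs(T['image'],(14,70,200),(24,255,255),(270,195,310,222)),key=lambda b:b[1]);ys,xs=np.nonzero(b[2])
print('top',b[0],'left/right cols',xs.min()+270,xs.max()+270,'pred',[proj(T,PT+s*.028*yy).round(1).tolist() for s in(1,0,-1)])
o=env.get_obs();R=Rn.from_euler('xyz',o['tool_rot'],degrees=True)
Rt=Rn.from_matrix(np.c_[yy,v,-u]);G=PT-.002*u
tcp=G+.164*u;print('PT',PT,'tcp grasp',tcp,'pre(+.08)',tcp+.08*u)
print('rotvec tool',(R.inv()*Rt).as_rotvec(),'shift tool to pre',R.inv().apply(tcp+.08*u-o['tool_pos']),env.grip_depth,o['tool_pos'],o['qpos'])
E
```

```text
scene [344.59333333 190.95333333] 150
x 336 353 y 185 196
[[335.0, 192.89999389648438], [337.5, 184.3000030517578], [354.1000061035156, 189.0], [351.70001220703125, 197.60000610351562]]
pred [[353.0, 189.6], [337.4, 185.5]]
pred [[351.9, 195.5], [336.4, 191.2]]
top [290.06976744 211.        ] left/right cols 280 300 pred [[278.8, 213.9], [289.7, 211.1], [300.5, 208.4]]
PT [0.53904419 0.10656111 0.1579    ] tcp grasp [0.48510085 0.09390881 0.3101302 ] pre(+.08) [0.45846216 0.08766076 0.38530561]
rotvec tool [-0.34809211  0.00138551 -0.00095679] shift tool to pre [ 0.08129821 -0.07335064  0.02543982] 0.1635 [0.54833468 0.02517835 0.41091376] [ 38.19702517  10.17709528 -48.4015796   95.82528042   7.84685163
  77.4328491    1.66995497]
```

Measured and predicted positions agree within about 1 px. Next is the pre-grasp pose, tilted along the lean.

{"fn": "send_rows", "kwargs": {
  "xyz": [
    [0.02,-0.018,0.006],
    [0.02,-0.018,0.006],
    [0.02,-0.019,0.006],
    [0.021,-0.018,0.007],
    [0,0,0],
    [0,0,0],
    [0,0,0],
    [0,0,0],
    [0,0,0],
    [0,0,0],
    [0,0,0],
    [0,0,0]
  ],
  "rotation": [
    [0,0,0],
    [0,0,0],
    [0,0,0],
    [0,0,0],
    [-0.058,0,0],
    [-0.058,0,0],
    [-0.058,0,0],
    [-0.058,0,0],
    [-0.058,0,0],
    [-0.058,0,0],
    [0,0,0],
    [0,0,0]
  ],
  "jaw": [0.5,0.5,0.5,0.5,0.5,0.5,0.5,0.5,0.5,0.5,0.5,0.5]
}}

```text
time_s: 8.3
tool_pos: [0.4588, 0.0879, 0.3855]
tool_rot: [160.2, -0.0, 103.2]
force: [0.3, 0.3, -0.4]
grip_width: 0.0437
grasp_force: 0.0
```

Run:
```python
from h import *
from cell import env
o=env.get_obs();R=Rn.from_euler('xyz',o['tool_rot'],degrees=True)
Rt=Rn.from_matrix(np.c_[yy,v,-u]);tcp=PT-.002*u+.1635*u
print((R.inv()*Rt).as_rotvec().round(4),R.inv().apply(tcp-o['tool_pos']).round(4),o['tool_pos'],o['grip_width'],o['force'],o['qpos'])
```

```text
[-0.0027 -0.0005  0.0001] [-0.0002 -0.0002  0.0806] [0.45879863 0.08787099 0.38549639] 0.04369900453541903 [ 0.33586591  0.29954198 -0.35445529] [ 38.38535447 -13.49123032 -45.35778582 116.24706618 -14.12552754
  54.06522528  11.74858167]
```

{"fn": "send_rows", "kwargs": {
  "xyz": [
    [0,0,0.018],
    [0,0,0.018],
    [0,0,0.018],
    [0,0,0.014],
    [0,0,0.006],
    [0,0,0.006],
    [0,0,0]
  ],
  "rotation": [
    [-0.003,0,0],
    [0,0,0],
    [0,0,0],
    [0,0,0],
    [0,0,0],
    [0,0,0],
    [0,0,0]
  ],
  "jaw": [0.5,0.5,0.5,0.5,0.5,0.5,0.5]
}}

```text
time_s: 9.0
tool_pos: [0.4856, 0.0939, 0.3102]
tool_rot: [160.0, -0.1, 103.2]
force: [-0.2, 0.4, -0.6]
grip_width: 0.0435
grasp_force: 0.0
```

{"fn": "send_rows", "kwargs": {
  "xyz": [
    [0,0,0],
    [0,0,0],
    [0,0,0]
  ],
  "rotation": [
    [0,0,0],
    [0,0,0],
    [0,0,0]
  ],
  "jaw": [0.25,0.18,0.18],
  "newtons": 3
}}

```text
time_s: 9.3
tool_pos: [0.4855, 0.094, 0.3111]
tool_rot: [159.8, 0.0, 103.2]
force: [0.1, -0.5, -0.1]
grip_width: 0.027
grasp_force: 0.0
```

{"fn": "send_rows", "kwargs": {
  "xyz": [
    [0,0,0],
    [0,0,0],
    [0,0,0]
  ],
  "rotation": [
    [0,0,0],
    [0,0,0],
    [0,0,0]
  ],
  "jaw": [0.13,0.13,0.13],
  "newtons": 3
}}

```text
time_s: 9.6
tool_pos: [0.4854, 0.0939, 0.3107]
tool_rot: [159.9, 0.0, 103.2]
force: [0.4, 0.3, -0.7]
grip_width: 0.0129
grasp_force: 0.0
```

{"fn": "send_rows", "kwargs": {
  "xyz": [
    [0,0,0],
    [0,0,0],
    [0,0,0],
    [0,0,0]
  ],
  "rotation": [
    [0,0,0],
    [0,0,0],
    [0,0,0],
    [0,0,0]
  ],
  "jaw": [0.1,0.05,0.05,0.05],
  "newtons": 3
}}

```text
time_s: 10.0
tool_pos: [0.4855, 0.0939, 0.3107]
tool_rot: [159.9, 0.0, 103.2]
force: [0.6, 0.8, -0.3]
grip_width: 0.0083
grasp_force: 3.0
```

The plate is held at 8 mm with hardly any side force. I'll firm up the grip and check again.

{"fn": "send_rows", "kwargs": {
  "xyz": [
    [0,0,0],
    [0,0,0],
    [0,0,0]
  ],
  "rotation": [
    [0,0,0],
    [0,0,0],
    [0,0,0]
  ],
  "jaw": [0.05,0.05,0.05],
  "newtons": 15
}}

```text
time_s: 10.3
tool_pos: [0.4855, 0.094, 0.3107]
tool_rot: [159.9, 0.0, 103.2]
force: [2.1, -0.2, 0.2]
grip_width: 0.008
grasp_force: 15.0
```

{"fn": "send_rows", "kwargs": {
  "xyz": [
    [0,0,-0.002],
    [0,0,-0.003],
    [0,0,-0.004],
    [0,0,-0.004],
    [0,0,-0.004]
  ],
  "rotation": [
    [0,0,0],
    [0,0,0],
    [0,0,0],
    [0,0,0],
    [0,0,0]
  ],
  "jaw": [0.05,0.05,0.05,0.05,0.05]
}}

```text
time_s: 10.8
tool_pos: [0.4796, 0.0926, 0.327]
tool_rot: [159.9, 0.0, 103.2]
force: [3.4, 0.2, -2.0]
grip_width: 0.0082
grasp_force: 15.0
```

{"fn": "send_rows", "kwargs": {
  "xyz": [
    [0,0.0005,-0.002],
    [0,0.0003,-0.004],
    [0,0,-0.005],
    [0,0,-0.005]
  ],
  "rotation": [
    [0,0,0],
    [0,0,0],
    [0,0,0],
    [0,0,0]
  ],
  "jaw": [0.05,0.05,0.05,0.05]
}}

```text
time_s: 11.2
tool_pos: [0.4747, 0.0914, 0.342]
tool_rot: [160.0, -0.0, 103.2]
force: [1.2, 0.5, -1.5]
grip_width: 0.0081
grasp_force: 15.0
```

{"fn": "send_rows", "kwargs": {
  "xyz": [
    [0,0,-0.005],
    [0,0,-0.005],
    [0,0,-0.005]
  ],
  "rotation": [
    [0,0,0],
    [0,0,0],
    [0,0,0]
  ],
  "jaw": [0.05,0.05,0.05]
}}

```text
time_s: 11.5
tool_pos: [0.4697, 0.0902, 0.3562]
tool_rot: [159.9, 0.0, 103.2]
force: [0.1, -0.3, -1.5]
grip_width: 0.0081
grasp_force: 15.0
```

{"fn": "send_rows", "kwargs": {
  "xyz": [
    [0,0,-0.006],
    [0,0,-0.006],
    [0,0,-0.006],
    [0,0,-0.006],
    [0,0,-0.006],
    [0,0,-0.004],
    [0,0,0]
  ],
  "rotation": [
    [0,0,0],
    [0,0,0],
    [0,0,0],
    [0,0,0],
    [0,0,0],
    [0,0,0],
    [0,0,0]
  ],
  "jaw": [0.05,0.05,0.05,0.05,0.05,0.05,0.05]
}}

```text
time_s: 12.2
tool_pos: [0.4587, 0.0877, 0.3885]
tool_rot: [159.8, 0.0, 103.2]
force: [0.7, 0.7, -1.4]
grip_width: 0.0077
grasp_force: 15.0
```

Run:
```python
from h import *
from cell import env
o=env.get_obs();R=Rn.from_euler('xyz',o['tool_rot'],degrees=True)
print(o['time_s'],o['tool_pos'],o['qpos'],o['force'])
S=np.array([.5923,-.1652,.034]);B=S+RK@[.0038,0,.0014]   # ideal plate bottom centre
top0=B+.1*u; tcp=top0+(.1635-.002)*u
above=tcp+.05*u+.008*v
print('ideal tcp',tcp,'above',above,'bottom now',o['tool_pos']-(.1635-.002+.1)*u)
print('shift tool',R.inv().apply(above-o['tool_pos']).round(4))
c=env.read_camera('scene');np.savez('scene2.npz',**c);cv2.imwrite('pics/z2.png',cv2.resize(c['image'][90:270,230:390],None,fx=3.3,fy=3.3,interpolation=2))
```

```text
12.2 [0.45874828 0.08768858 0.38852264] [ 38.2926458  -13.80827011 -45.09563924 116.14636003 -14.34735794
  54.12386558  11.92124234] [ 0.69929531  0.66463162 -1.37948976]
ideal tcp [ 0.50892439 -0.18475557  0.28112962] above [ 0.49959413 -0.18694397  0.33085041] bottom now [0.5458235  0.10811189 0.14279302]
shift tool [-0.2767 -0.0414  0.0464]
```

View pics/z2.png

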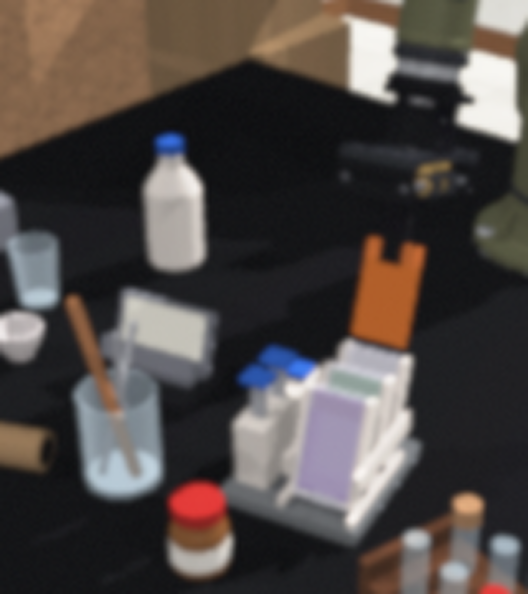

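The plate is fully out of the slot and parallel to it. Its bottom edge is at scene crop (380,340), just above the rim. Now I'll carry it sideways to the stand.

{"fn": "send_rows", "kwargs": {
  "xyz": [
    [-0.013,0,0],
    [-0.026,0,0],
    [-0.03,0,0],
    [-0.03,0,0],
    [-0.03,0,0],
    [-0.03,0,0],
    [-0.03,0,0],
    [-0.03,0,0],
    [-0.03,0,0],
    [-0.018,0,0],
    [-0.01,0,0],
    [0,-0.01,0.01],
    [0,-0.01,0.012],
    [0,-0.011,0.012],
    [0,-0.01,0.012],
    [0,0,0]
  ],
  "rotation": [
    [0,0,0],
    [0,0,0],
    [0,0,0],
    [0,0,0],
    [0,0,0],
    [0,0,0],
    [0,0,0],
    [0,0,0],
    [0,0,0],
    [0,0,0],
    [0,0,0],
    [0,0,0],
    [0,0,0],
    [0,0,0],
    [0,0,0],
    [0,0,0]
  ],
  "jaw": [0.05,0.05,0.05,0.05,0.05,0.05,0.05,0.05,0.05,0.05,0.05,0.05,0.05,0.05,0.05,0.05]
}}

```text
time_s: 13.85
tool_pos: [0.4977, -0.1865, 0.3273]
tool_rot: [160.2, -0.2, 103.2]
force: [-0.2, 0.0, -2.2]
grip_width: 0.0081
grasp_force: 15.0
```

```bash
cat > st.py <<'E'
from h import *
from cell import env
o=env.get_obs();R=Rn.from_euler('xyz',o['tool_rot'],degrees=True)
S=np.array([.5923,-.1652,.034]);B=S+RK@[.0038,0,.0014]
d=R.inv().apply(B+.2615*u-o['tool_pos'])
print(o['time_s'],'to ideal',d.round(4),'force tool',R.inv().apply(o['force']).round(1),o['tool_rot'],o['grip_width'])
E
python3 st.py
python3 - <<'E'
from h import *
from cell import env
c=env.read_camera('scene');np.savez('scene3.npz',**c);cv2.imwrite('pics/z3.png',cv2.resize(c['image'][110:220,225:325],None,fx=5.4,fy=5.4,interpolation=2))
b=max(blobs(c['image'],(5,120,80),(20,255,255),(262,130,310,200)),key=lambda b:b[1]);ys,xs=np.nonzero(b[2])
print(b[0],b[1],cv2.boxPoints(cv2.minAreaRect(np.c_[xs+262,ys+130].astype(np.float32))).round(1).tolist())
Bo=env.get_obs()['tool_pos']-.2615*u
for du in(0,.1):print('pred',[proj(c,Bo+.004*v+du*u+s*.028*yy).round(1).tolist() for s in(1,-1)])
E
```

```text
13.85 to ideal [-0.001  -0.005   0.0472] force tool [ 0.  -0.9  2. ] [160.17032103  -0.18548401 103.19939483] 0.008075931306417147
[280.73424658 172.7369863 ] 365 [[273.0, 186.0], [273.0, 159.0], [289.0, 159.0], [289.0, 186.0]]
pred [[284.5, 186.3], [271.7, 182.7]]
pred [[288.2, 159.7], [275.1, 156.4]]
```

View pics/z3.png

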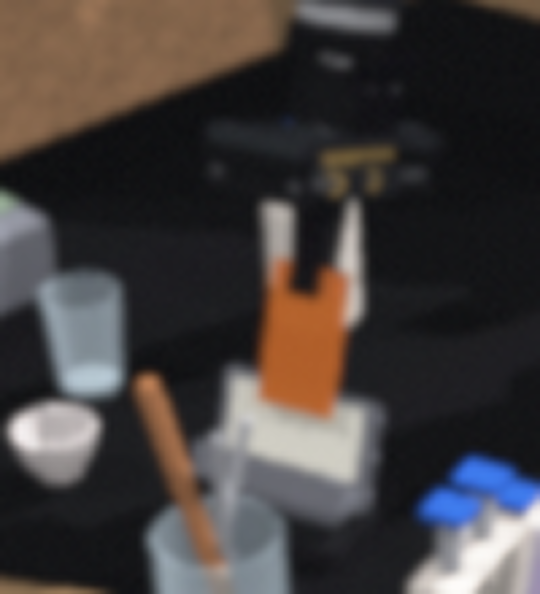

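The plate hangs just in front of the panel with its bottom edge at crop (297,410), roughly centred on it. I'll descend with about 8 mm of clearance to the panel.

{"fn": "send_rows", "kwargs": {
  "xyz": [
    [-0.001,0.003,0],
    [0,0,0.008],
    [0,0,0.01],
    [0,0,0.01],
    [0,0,0.008],
    [0,0,0.003],
    [0,0,0]
  ],
  "rotation": [
    [0,0,0],
    [0,0,0],
    [0,0,0],
    [0,0,0],
    [0,0,0],
    [0,0,0],
    [0,0,0]
  ],
  "jaw": [0.05,0.05,0.05,0.05,0.05,0.05,0.05]
}}

```text
time_s: 14.6
tool_pos: [0.5157, -0.1843, 0.2941]
tool_rot: [159.9, -0.1, 103.2]
force: [0.6, 0.2, -1.7]
grip_width: 0.0082
grasp_force: 15.0
```

```bash
python3 st.py
```

```text
14.6 to ideal [ 0.0011 -0.0108  0.0099] force tool [0.1 0.  1.8] [ 1.59944488e+02 -6.55471613e-02  1.03197928e+02] 0.008186336708755307
```

{"fn": "send_rows", "kwargs": {
  "xyz": [
    [0.0005,-0.003,0],
    [0,0,0.003],
    [0,0,0.003],
    [0,0,0]
  ],
  "rotation": [
    [0,0,0],
    [0,0,0],
    [0,0,0],
    [0,0,0]
  ],
  "jaw": [0.05,0.05,0.05,0.05]
}}

```text
time_s: 15.0
tool_pos: [0.5149, -0.1841, 0.288]
tool_rot: [159.9, -0.0, 103.2]
force: [0.7, -0.8, -3.1]
grip_width: 0.0079
grasp_force: 15.0
```

{"fn": "send_rows", "kwargs": {
  "xyz": [
    [0,0,0.001],
    [0,0,0.001],
    [0,0,0]
  ],
  "rotation": [
    [0,0,0],
    [0,0,0],
    [0,0,0]
  ],
  "jaw": [0.05,0.05,0.05]
}}

```text
time_s: 15.3
tool_pos: [0.5156, -0.184, 0.2863]
tool_rot: [159.9, -0.0, 103.2]
force: [0.9, 0.6, -2.0]
grip_width: 0.0078
grasp_force: 15.0
```

```bash
python3 st.py
```

```text
15.3 to ideal [ 0.0008 -0.0081  0.0026] force tool [0.3 0.3 2.2] [ 1.59896230e+02 -2.97243614e-03  1.03182052e+02] 0.00780990303086912
```

{"fn": "send_rows", "kwargs": {
  "xyz": [
    [0,0,0.001],
    [0,0,0.001],
    [0,0,0]
  ],
  "rotation": [
    [0,0,0],
    [0,0,0],
    [0,0,0]
  ],
  "jaw": [0.05,0.05,0.05]
}}

```text
time_s: 15.6
tool_pos: [0.5164, -0.184, 0.285]
tool_rot: [159.9, 0.0, 103.2]
force: [-2.4, -0.3, 1.6]
grip_width: 0.008
grasp_force: 15.0
```

{"fn": "send_rows", "kwargs": {
  "xyz": [
    [0,0,0.0007],
    [0,0,0]
  ],
  "rotation": [
    [0,0,0],
    [0,0,0]
  ],
  "jaw": [0.05,0.05]
}}

```text
time_s: 15.8
tool_pos: [0.5166, -0.184, 0.285]
tool_rot: [159.9, 0.0, 103.2]
force: [-5.7, 1.3, 8.6]
grip_width: 0.0078
grasp_force: 15.0
```

{"fn": "send_rows", "kwargs": {
  "xyz": [
    [0,0,0.0007],
    [0,0,0]
  ],
  "rotation": [
    [0,0,0],
    [0,0,0]
  ],
  "jaw": [0.05,0.05]
}}

```text
time_s: 16.0
tool_pos: [0.5171, -0.184, 0.2851]
tool_rot: [159.8, 0.1, 103.2]
force: [-6.7, 1.0, 12.8]
grip_width: 0.008
grasp_force: 15.1
```

I've found the ledge. I'll back off slightly and slide toward the panel.

{"fn": "send_rows", "kwargs": {
  "xyz": [
    [0,0,-0.002],
    [0,-0.002,0],
    [0,-0.002,0],
    [0,0,0]
  ],
  "rotation": [
    [0,0,0],
    [0,0,0],
    [0,0,0],
    [0,0,0]
  ],
  "jaw": [0.05,0.05,0.05,0.05]
}}

```text
time_s: 16.4
tool_pos: [0.5122, -0.1848, 0.2834]
tool_rot: [159.9, -0.0, 103.2]
force: [0.2, 0.9, -1.0]
grip_width: 0.008
grasp_force: 15.0
```

{"fn": "send_rows", "kwargs": {
  "xyz": [
    [0,-0.001,0],
    [0,-0.001,0],
    [0,0,0]
  ],
  "rotation": [
    [0,0,0],
    [0,0,0],
    [0,0,0]
  ],
  "jaw": [0.05,0.05,0.05]
}}

```text
time_s: 16.7
tool_pos: [0.5104, -0.1852, 0.2828]
tool_rot: [159.9, -0.0, 103.2]
force: [0.3, 1.2, -1.7]
grip_width: 0.0076
grasp_force: 15.0
```

```bash
python3 st.py
```

```text
16.7 to ideal [ 0.0008 -0.0018  0.0011] force tool [ 1.1 -0.   1.8] [ 1.59919247e+02 -1.45209635e-02  1.03179200e+02] 0.00757502915424751
```

{"fn": "send_rows", "kwargs": {
  "xyz": [
    [0,-0.001,0],
    [0,-0.0007,0],
    [0,0,0]
  ],
  "rotation": [
    [0,0,0],
    [0,0,0],
    [0,0,0]
  ],
  "jaw": [0.05,0.05,0.05]
}}

```text
time_s: 17.0
tool_pos: [0.5094, -0.1853, 0.2827]
tool_rot: [159.8, 0.0, 103.2]
force: [3.0, 0.9, -2.3]
grip_width: 0.0079
grasp_force: 15.0
```

{"fn": "send_rows", "kwargs": {
  "xyz": [
    [0,-0.0008,0],
    [0,0,0]
  ],
  "rotation": [
    [0,0,0],
    [0,0,0]
  ],
  "jaw": [0.05,0.05]
}}

```text
time_s: 17.2
tool_pos: [0.509, -0.1854, 0.2827]
tool_rot: [159.8, 0.0, 103.2]
force: [4.7, 1.3, -2.1]
grip_width: 0.0076
grasp_force: 15.0
```

Panel contact. Next I'll lower onto the ledge.

{"fn": "send_rows", "kwargs": {
  "xyz": [
    [0,0.0004,0.001],
    [0,0,0.0005],
    [0,0,0]
  ],
  "rotation": [
    [0,0,0],
    [0,0,0],
    [0,0,0]
  ],
  "jaw": [0.05,0.05,0.05]
}}

```text
time_s: 17.5
tool_pos: [0.5096, -0.1855, 0.2824]
tool_rot: [159.8, 0.1, 103.2]
force: [-0.9, 2.2, 6.0]
grip_width: 0.0076
grasp_force: 15.0
```

{"fn": "send_rows", "kwargs": {
  "xyz": [
    [0,0,0.0005],
    [0,0,0]
  ],
  "rotation": [
    [0,0,0],
    [0,0,0]
  ],
  "jaw": [0.05,0.05]
}}

```text
time_s: 17.7
tool_pos: [0.5097, -0.1856, 0.2824]
tool_rot: [159.8, 0.1, 103.2]
force: [-4.0, 2.7, 11.1]
grip_width: 0.008
grasp_force: 15.0
```

{"fn": "send_rows", "kwargs": {
  "xyz": [
    [0,0,-0.0007],
    [0,0,0],
    [0,0,0],
    [0,0,0]
  ],
  "rotation": [
    [0,0,0],
    [0,0,0],
    [0,0,0],
    [0,0,0]
  ],
  "jaw": [0.05,0.05,0.05,0.05],
  "newtons": 3
}}

```text
time_s: 18.1
tool_pos: [0.5095, -0.1857, 0.2819]
tool_rot: [159.8, 0.1, 103.2]
force: [-0.3, 1.2, 5.0]
grip_width: 0.0077
grasp_force: 3.0
```

{"fn": "send_rows", "kwargs": {
  "xyz": [
    [0,0,0],
    [0,0,0],
    [0,0,0],
    [0,0,0],
    [0,0,0],
    [0,0,0]
  ],
  "rotation": [
    [0,0,0],
    [0,0,0],
    [0,0,0],
    [0,0,0],
    [0,0,0],
    [0,0,0]
  ],
  "jaw": [0.1,0.12,0.14,0.2,0.25,0.25]
}}

```text
time_s: 18.7
tool_pos: [0.5086, -0.1856, 0.2805]
tool_rot: [160.0, -0.0, 103.2]
force: [-0.0, -0.4, 0.8]
grip_width: 0.0207
grasp_force: 0.0
```

```bash
python3 st.py
python3 - <<'E'
from h import *
from cell import env
c=env.read_camera('scene');cv2.imwrite('pics/z4.png',cv2.resize(c['image'][110:220,225:325],None,fx=5.4,fy=5.4,interpolation=2))
E
```

```text
18.7 to ideal [ 0.0007  0.0007 -0.0004] force tool [-0.4  0.2 -0.8] [ 1.59968488e+02 -4.48511003e-02  1.03173619e+02] 0.020749885636177252
```

View pics/z4.png

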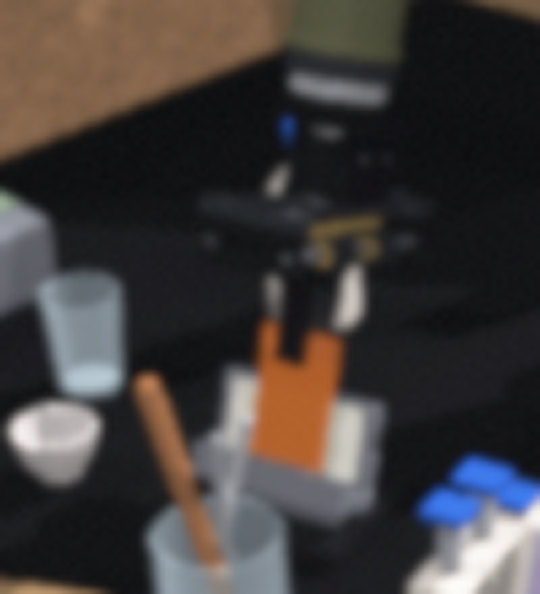

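The plate is released and stands on the ledge against the panel (crop (300,400)), with no force on the tool. I'll back off straight along the lean.

{"fn": "send_rows", "kwargs": {
  "xyz": [
    [0,0,0],
    [0,0,0],
    [0,0,-0.004],
    [0,0,-0.01],
    [0,0,-0.015],
    [0,0,-0.02],
    [0,0,-0.02],
    [0,0,-0.02],
    [0,0,-0.01],
    [0,0,0],
    [0,0,0],
    [0,0,0]
  ],
  "rotation": [
    [0,0,0],
    [0,0,0],
    [0,0,0],
    [0,0,0],
    [0,0,0],
    [0,0,0],
    [0,0,0],
    [0,0,0],
    [0,0,0],
    [0,0,0],
    [0,0,0],
    [0,0,0]
  ],
  "jaw": [0.35,0.4,0.4,0.4,0.4,0.4,0.4,0.4,0.4,0.4,0.4,0.4]
}}

```text
time_s: 19.95
tool_pos: [0.4758, -0.193, 0.373]
tool_rot: [160.0, -0.1, 103.2]
force: [0.2, -0.1, -0.7]
grip_width: 0.0347
grasp_force: 0.0
```

Run:
```python
from h import *
from cell import env
c=env.read_camera('scene');cv2.imwrite('pics/z5.png',cv2.resize(c['image'][110:260,225:375],None,fx=4,fy=4,interpolation=2))
b=max(blobs(c['image'],(5,120,80),(20,255,255),(262,150,310,205)),key=lambda b:b[1]);ys,xs=np.nonzero(b[2])
print(b[1],cv2.boxPoints(cv2.minAreaRect(np.c_[xs+262,ys+150].astype(np.float32))).round(1).tolist())
B=np.array([.5923,-.1652,.034])+RK@[.0038,0,.0014]
for du in(0,.1):print('pred',[proj(c,B+.004*v+du*u+s*.028*yy).round(1).tolist() for s in(1,-1)])
```

```text
348 [[268.29998779296875, 193.5], [273.20001220703125, 168.8000030517578], [289.0, 172.0], [284.1000061035156, 196.60000610351562]]
pred [[283.6, 198.6], [270.9, 194.8]]
pred [[287.2, 172.5], [274.3, 169.0]]
```

View pics/z5.png

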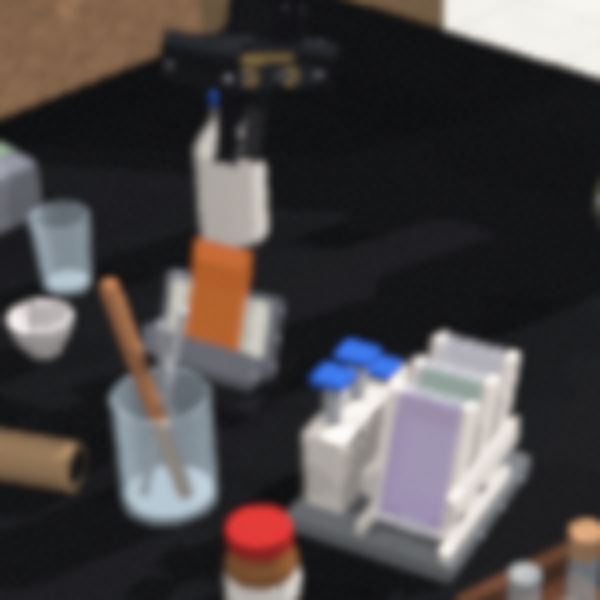

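The amber plate stands on the ledge leaning flat against the panel (crop (220,295)), matching the predicted corners within about 3 px. The gripper is clear of it and the other glasses look undisturbed, so I'm handing in.

```bash
python3 -c "
from cell import env
print(env.sign_off())"
```

```text
the job is handed in; nothing more can be done
None
```

The amber glass was ejected with key0 (about 10 N at the stop), slid out along its lean, stood on the stand's ledge against the lit panel, and the job was handed in at about 20 s; the sign-off returned no verdict.

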